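# Pack the sewing chest

## Robot

A 6-joint arm with a two-finger parallel gripper is mounted at the origin on a cart in front of the work surface, level with it; the furniture and walls round the work are solid. World frame = base frame: x ahead of the robot, y to its left, z up, the work surface at z = 0. Lengths are in m, angles in rad, forces in N, time in s.
With the tool pointing down it reaches from about 0.35 to 0.8 m from the base axis. Payload 7.3 kg.
Tool frame: the origin (TCP) lies at the very end of the fingers, on their centre line; the grasp point (between the pads) lies 19 mm behind it; z points along the fingers, y is the direction in which the jaws open and shut (so a half turn about z gives the same grasp; the last joint's range is limited). The gripper opens to 85 mm and grips with 20 to 120 N. Pads are 22 mm wide; open, the fingers measure 114 mm over their backs; the gripper's body (76 mm by 85 mm) begins 54 mm behind the grasp point. The pads swing forward as they close: fully open they stand 13 mm farther back than shut.
Start: joints at [0.985, 0.342, 1.524, -0, 1.275, -0.146], TCP at [0.224, 0.475, 0.231] pointing down, gripper open.
Joint ranges: [-2.53, 2.53], [-0.77, 2.02], [0.04, 2.7], [-1, 4.14], [0.28, 2.66], [-3.11, 3.11]. Speed limits (rad/s): [2.57, 2.57, 3.14, 3.14, 3.14, 3.14].

## Interface

Orientations are given as a 3x3 rotation matrix whose columns are the frame's x, y, z axes.
In Python, from bench import ctrl gives the robot as it stands. The module is installed in compiled form; this text tells all that it offers.
- The arm moves only by the tool apply_moves, never from a script. Its argument "commands" is text: rows parted by semicolons, each of 5 numbers parted by spaces: the shift along the tool's x, y, z in mm, then the turn about the tool's z in degrees, then the opening in per cent of the stroke, from 0 (shut) to 100 (fully open). In form: x y z spin grip; .... A call has 1 to 10 rows; each row shifts and turns the commanded pose from where the row before left it, along the tool's axes as they then stand; what a row does not reach is not made up. A row lasts 1/8 s, in which the tool goes at most 62.5 mm and 10.7 degrees, less where a joint would pass 70% of its speed; a pose out of reach is approached as far as the arm can. A call is refused whole if a number of a shift passes 62.5 or a number of a turn 10.7, either way. A call with a gripper value outside its range is refused whole. The fingers move at their own pace and stop on an object; the grip force is fixed at half the most. Time passes only in rows, so rows that do not move let the fingers close. It gives the time, the measured TCP pose, the force and the opening at its end, in the units of the state.
- ctrl.get_state(): the state, without advancing time (a new reading comes with each control period).
- ctrl.grab_frame(name): name is "scene" or "top" or "wrist"; returns a dict with "pixels" (480x640x3 uint8, red, green, blue), "fx", "fy", "cx", "cy" (pixels), "pose" (4x4, takes a point from camera to world coordinates); the wrist camera has in their place "mount" (4x4, takes a point from camera to tool coordinates, whose origin is the TCP and whose axes are the flange's). Camera axes: x right, y down, z forward; pixel columns grow to the right and rows downward; lengths in m; the calibration is good to about 2 mm. A picture is of the moment at which its call begins: read the wrist's pose just before it. There is no depth.
- ctrl.hand_in(): hands the job in, once; it reports no verdict.
The state is a dict: "t": time; "q": joint angles; "qvel": joint speeds; "effort": joint torques, N m; "position": TCP position; "tool_rot": TCP orientation; "wrist_force": force on the tool from outside, world axes, zero at the start; "wrist_torque": the same for the moment, N m; "opening": opening from 0.0 (shut) to 1.0 (fully open).
Only numpy, scipy, OpenCV 4.12 (cv2) and the standard library are available. Lean on these libraries where they do the work, as an engineer would, in place of code of your own. Each camera call takes 0.05 s, during which the arm holds its last target. There are 200 camera calls.

## Task

Pack the sewing chest: lift its lid right over until it rests open on its stop and let go of it, then slide every bobbin up off the spindles and put it in the chest's wide bay, and put the cake of wax in the narrow bay. Then shut the lid fully, and leave the brown weight and the white paste jar as they are.

Things in the scene. Friction and masses are not known exactly. Their poses are not given: they have to be found in the camera images.
- chest: Fixed open wooden chest with brass corners, outer 200 mm (x) by 247 mm (y) by 85 mm high, walls and floor 6 mm. Origin at the centre of its underside; -x is its front (towards the robot), +x the hinge side. Inside, 79 mm high above the floor, a low divider across y = +34.5 mm (5 mm thick, 59 mm high above the inner floor) parts the wide bay (-y side) from the narrow bay (+y side).
- wide_bay (a point): Centre of the inner floor of the wide bay; axes as the chest. The bay measures 188 mm along x, 149 mm along y; up to four bobbins stand in it in two rows of two.
- narrow_bay (a point): Centre of the inner floor of the narrow bay; axes as the chest. The bay measures 188 mm along x, 80 mm along y.
- chest_hinge (a point): Middle of the lid's hinge line, at the far (+x) top edge of the chest, 85 mm above the counter; the hinge axis is the chest's y axis.
- lid_knob (a point): Centre of the brass T-shaped knob on the lid: a bar 36 mm long along the hinge direction (y), 19 mm thick, its flat ends can be pinched and it then turns freely between the pads. With the lid shut it lies 170 mm in front of the hinge line (towards -x) and 39 mm above it, 30 mm above the lid's top face and 33 mm behind the lid's front edge; it swings with the lid.
- chest_lid (a joint): Opening angle of the lid in rad: 0 shut (resting on the chest), 1.85 leaning back on its stop. The lid (203 x 251 x 9 mm, 0.22 kg) has a nearly free, lightly damped hinge: let go below about 1.5 it falls shut by itself, beyond about 1.7 it falls back onto its stop and stays there.
- stand: Fixed dark wooden board 150 x 150 mm, 18 mm thick, with four upright steel spindles 12 mm in diameter at x = +-40 mm, y = +-40 mm of its own axes. The spindles stand 71 mm above the board (tips 89 mm above the counter), so a bobbin must rise 71 mm to be clear of its spindle; they show 11 mm above a bobbin on them. Origin at the centre of the underside.
- bobbin_red: Bobbin of sewing thread, red winding between two pale wooden eight-sided end plates: 52 mm across the flats (56 over the corners), 60 mm tall, 0.06 to 0.13 kg, rigid, with an 18 mm bore along its own z axis. Its origin is its centre (30 mm above its underside when upright). The flats keep it from rolling far. May be absent. At the start it stands on the board of the stand with a spindle through its bore.
- bobbin_blue: Bobbin of sewing thread, blue winding between two pale wooden eight-sided end plates: 52 mm across the flats (56 over the corners), 60 mm tall, 0.06 to 0.13 kg, rigid, with an 18 mm bore along its own z axis. Its origin is its centre (30 mm above its underside when upright). The flats keep it from rolling far. May be absent. At the start it stands on the board of the stand with a spindle through its bore.
- bobbin_cream: Bobbin of sewing thread, cream-white winding between two pale wooden eight-sided end plates: 52 mm across the flats (56 over the corners), 60 mm tall, 0.06 to 0.13 kg, rigid, with an 18 mm bore along its own z axis. Its origin is its centre (30 mm above its underside when upright). The flats keep it from rolling far. May be absent. At the start it stands on the board of the stand with a spindle through its bore.
- bobbin_green: Bobbin of sewing thread, green winding between two pale wooden eight-sided end plates: 52 mm across the flats (56 over the corners), 60 mm tall, 0.06 to 0.13 kg, rigid, with an 18 mm bore along its own z axis. Its origin is its centre (30 mm above its underside when upright). The flats keep it from rolling far. May be absent. At the start it stands on the board of the stand with a spindle through its bore.
- wax: Yellow cake of beeswax, a block 38 mm (own x) by 52 mm (own y) by 18 mm high, about 0.06 kg, lying flat on the counter between chest and stand. Origin at the centre of its underside. Pinch it across the 38 mm.
- weight: Bystander: brown leather-covered weight, 45 x 85 x 34 mm, behind the work. Leave it alone.
- jar: Bystander: white paste jar, 76 mm across, 92 mm high, behind the stand. Leave it alone.
Mind the look-alikes: they are no part of the job. What is shaped like the bobbin_blue but black, pink or purple is not meant.

How it is judged:
By the outcome, as a careful person would: the job done as asked, in the order asked, and still so for the second after the job is handed in, with the robot touching nothing.
Of bobbin_red, bobbin_blue, bobbin_cream, bobbin_green only 2 to 4 are there at a start; the rules pass over those that are not, and their reading is None.
At some moment in a run one of wax may be knocked a few centimetres aside while the robot is not near it.
Once in a run the grip may slacken for a moment while it holds something.
It also fails if it takes over 210 s, if anything falls off the work surface, if the arm or the gripper's body presses on something with over 40 N, if the wrist force passes 120 N, or if a joint passes its speed limit or range.

## Working session

There is one attempt and no reset: what is moved stays moved. The work goes in short steps, Python scripts to look and compute and a tool call to move; the robot and the scene stay as the last step left them, time stands still between calls to the robot, and variables do not carry over. Pictures are saved under pics/ and viewed, about 12 in all and at most 16, crops included, and the job is handed in when it is done.

Besides the shell and the picture viewer there is one more tool, called after ">>>" by a JSON object that holds its "api" and its "payload", one argument or row to a line. apply_moves: Moves the arm, as the interface text tells. Its arguments: {"type":"object","properties":{"commands":{"type":"string"}},"required":["commands"]}

```bash
mkdir -p pics
cat > h.py <<'E'
import numpy as np, cv2
from bench import ctrl
def grab(n,save=None):
    s=ctrl.get_state(); f=ctrl.grab_frame(n)
    if n=='wrist':
        T=np.eye(4);T[:3,:3]=s['tool_rot'];T[:3,3]=s['position'];f['pose']=T@f['mount']
    if save: cv2.imwrite('pics/'+save,f['pixels'][:,:,::-1])
    return f
def ray(f,u,v):
    P=np.array(f['pose']);d=P[:3,:3]@np.array([(u-f['cx'])/f['fx'],(v-f['cy'])/f['fy'],1]);return P[:3,3],d
def onz(f,u,v,z):
    o,d=ray(f,u,v);return o+d*(z-o[2])/d[2]
def proj(f,p):
    P=np.linalg.inv(np.array(f['pose']));c=P[:3,:3]@np.array(p)+P[:3,3]
    return np.array([f['fx']*c[0]/c[2]+f['cx'],f['fy']*c[1]/c[2]+f['cy']])
def st():
    s=ctrl.get_state();print('t',round(s['t'],2),'p',np.round(s['position'],4),'F',np.round(s['wrist_force'],1),'o',round(s['opening'],3),'q',np.round(s['q'],2));return s
E
python3 - <<'E'
from h import *
s=st();print(np.round(s['tool_rot'],3))
for n in('scene','top'):
    f=grab(n,n+'0.png');print(n,f['fx'],f['cx'],f['cy'],np.round(f['pose'],3).tolist())
E
```

```text
t 0.0 p [0.2233 0.4747 0.2306] F [-0.   0.8  0.7] o 1.002 q [ 0.98  0.34  1.53 -0.    1.28 -0.15]
[[-0.905  0.426 -0.001]
 [ 0.426  0.905 -0.001]
 [ 0.    -0.001 -1.   ]]
scene 471.30998539881125 317.0566957149559 242.1837635600676 [[0.652, -0.594, 0.471, 0.128], [-0.758, -0.509, 0.407, -0.526], [-0.002, -0.623, -0.782, 0.826], [0.0, 0.0, 0.0, 1.0]]
top 437.9539209979013 317.9928819435762 234.98624312573912 [[0.02, -0.989, 0.15, 0.448], [-1.0, -0.021, 0.0, -0.12], [0.003, -0.15, -0.989, 0.99], [0.0, 0.0, 0.0, 1.0]]
```

View pics/top0.png

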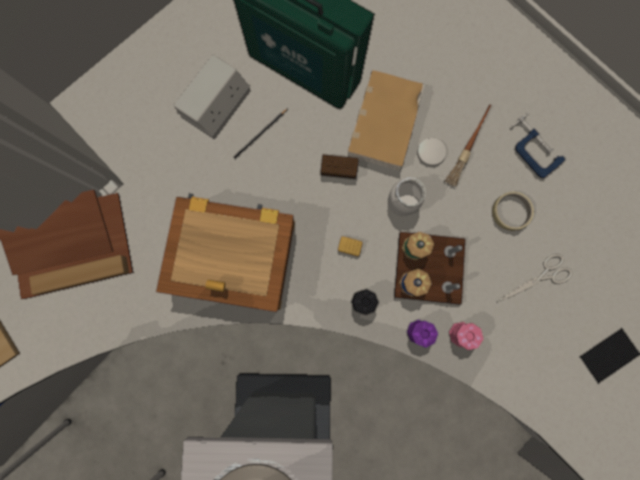

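View pics/scene0.png

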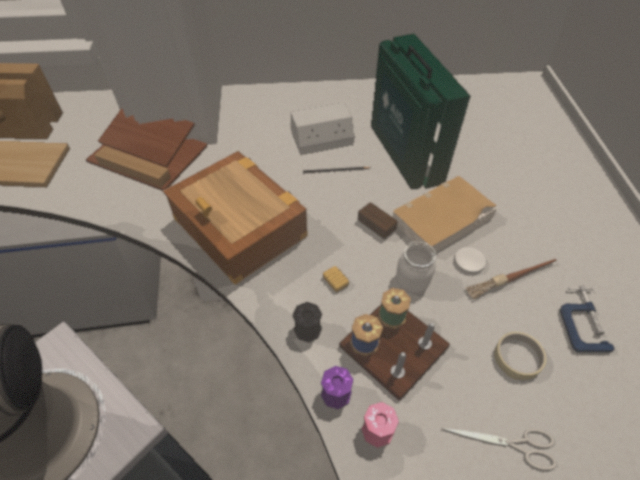

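Run:
```python
from h import *
a=cv2.imread('pics/top0.png')
c1=cv2.resize(a[185:325,150:310],None,fx=3.5,fy=3.5,interpolation=cv2.INTER_CUBIC)   # chest
c2=cv2.resize(a[225:310,330:470],None,fx=4,fy=4,interpolation=cv2.INTER_CUBIC)
cv2.imwrite('pics/c1.png',c1);cv2.imwrite('pics/c2.png',c2);print(c1.shape,c2.shape)
f=grab('top');g=grab('scene')
def blobs(f,lo,hi,roi,n):
    x0,x1,y0,y1=roi;h=cv2.cvtColor(f['pixels'],cv2.COLOR_RGB2HSV)[y0:y1,x0:x1]
    m=cv2.inRange(h,lo,hi);k,l,s,c=cv2.connectedComponentsWithStats(m)
    for i in sorted(range(1,k),key=lambda i:-s[i,4])[:n]:
        r=cv2.minAreaRect(np.argwhere(l==i)[:,::-1].astype(np.float32))
        print('  ',s[i,4],np.round(c[i]+[x0,y0],1),'rect',np.round(np.array(r[0])+[x0,y0],1),np.round(r[1],1),round(r[2],1))
print('yellow top');blobs(f,(18,150,110),(32,255,255),(150,470,180,320),8)
print('yellow scene');blobs(g,(18,150,110),(32,255,255),(150,450,140,400),8)
for z,uv in((.094,[(160,293),(279,309),(295,211),(176,198)]),):
    P=[onz(f,*q,z) for q in uv];print(np.round(P,4).tolist());print([round(float(np.linalg.norm(P[i]-P[i-1])),3) for i in range(4)])
print('wax',onz(f,350,246.5,.018),'green',onz(f,419,245,.085),'blue',onz(f,416,284,.085))
```

```text
(490, 560, 3) (340, 560, 3)
yellow top
   206 [268.5 215.7] rect [268.5 215.7] [16.6 12.3] 9.5
   200 [197.9 204.5] rect [197.9 204.6] [16.8 12.3] 9.5
   194 [350.1 245.7] rect [349.6 245.8] [18.6 12.5] 15.3
   142 [214.8 284.7] rect [214.7 284.7] [17.8  8.1] 9.5
yellow scene
   1 [203. 201.] rect [203. 201.] [0. 0.] 0.0
   1 [203. 203.] rect [203. 203.] [0. 0.] 0.0
[[0.4578, 0.1976, 0.094], [0.4308, -0.0444, 0.094], [0.6329, -0.071, 0.094], [0.6554, 0.1788, 0.094]]
[0.198, 0.244, 0.204, 0.251]
wax [ 0.57025823 -0.1919827   0.018     ] green [ 0.56792895 -0.33073694  0.085     ] blue [ 0.48696102 -0.3234212   0.085     ]
```

View pics/c1.png

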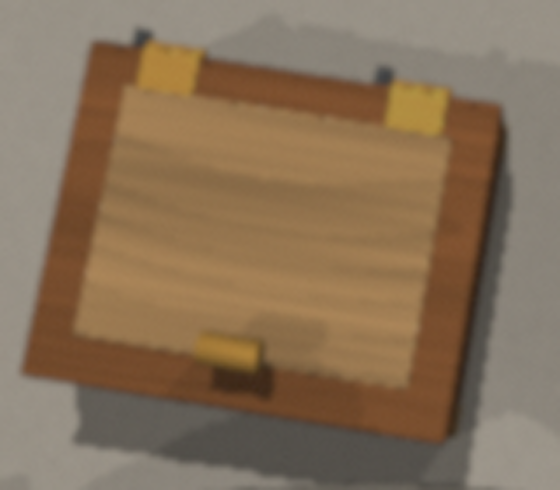

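View pics/c2.png

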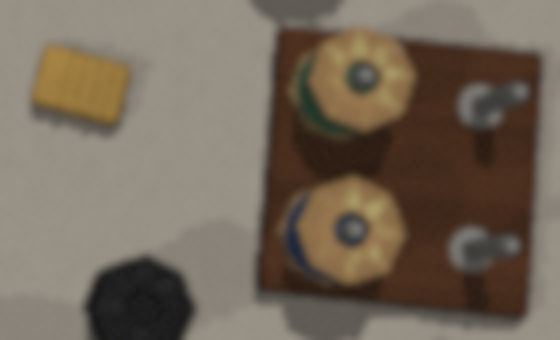

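The chest (lid shut, knob at ~(215,285) in top) and the stand with green (419,245) and blue (416,284) bobbins are visible. The wax is at (350,246). Black, purple and pink are look-alikes.

```bash
cat >> h.py <<'E'
def goto(p,yaw,s=None):
    """remaining: spin (deg) then shift in tool axes AFTER spin (mm). yaw = world direction angle of jaw axis y (mod pi)"""
    s=s or ctrl.get_state();R=np.array(s['tool_rot']);cur=np.arctan2(R[1,1],R[0,1])
    d=(cur-yaw+np.pi/2)%np.pi-np.pi/2   # tool z down: +spin = -world yaw
    c,q=np.cos(d),np.sin(d);R2=R@np.array([[c,-q,0],[q,c,0],[0,0,1]])
    print('spin %.1f'%np.degrees(d),'shift',np.round(R2.T@(np.array(p)-s['position'])*1000,1),'q6',round(s['q'][5],2))
E
python3 - <<'E'
from h import *
f=grab('top');g=grab('scene')
uv=[(156.3,292.1),(277.1,310.7),(292.9,215),(176.3,197)]
P=np.array([onz(f,*q,.094) for q in uv]);print(np.round(P,4).tolist(),[round(float(np.linalg.norm(P[i]-P[i-1])),3) for i in range(4)])
h1,h2=onz(f,197.9,204.5,.095),onz(f,268.5,215.7,.095)
yd=(P[0]-P[1])+(P[3]-P[2]);print('yaw corners',np.degrees(np.arctan2(-yd[0],yd[1])),'hinges',np.degrees(np.arctan2(-(h1-h2)[0],(h1-h2)[1])))
xd=(P[3]-P[0])+(P[2]-P[1]);print('yaw x',np.degrees(np.arctan2(xd[1],xd[0])))
k=onz(f,214.8,284.7,.124+.006);print('lid centre',P.mean(0),'knob',k,'hinges mid',(h1+h2)/2)
yaw=np.arctan2(-(h1-h2)[0],(h1-h2)[1]);X=np.array([np.cos(yaw),np.sin(yaw),0]);Y=np.array([-X[1],X[0],0])
print('knob rel lid centre',X@(k-P.mean(0)),Y@(k-P.mean(0)))
T=np.array([onz(f,*q,.089) for q in [(421.2,243.7),(418,282.5),(458.7,248),(457,286.2)]])
print('tips',np.round(T,4).tolist(),T.mean(0),'d',np.linalg.norm(T[0]-T[1]),np.linalg.norm(T[2]-T[3]),np.linalg.norm(T[0]-T[2]))
B=np.array([onz(f,330+a/4,225+b/4,.018) for a,b in[(280,30),(540,55),(525,318),(260,292)]]);print('board',np.round(B,4).tolist(),B.mean(0),np.linalg.norm(B[0]-B[1]),np.linalg.norm(B[0]-B[3]))
# check in scene
for n,p in(('knob',k),('tipg',T[0]),('tipb',T[1]),('h1',h1)):print(n,proj(g,p))
W=[onz(f,330+a/4,225+b/4,.018) for a,b in[(45,45),(130,65),(115,125),(35,108)]];print('wax',np.round(W,4).tolist(),np.mean(W,0))
cv2.imwrite('pics/s1.png',cv2.resize(g['pixels'][140:400,150:460,::-1],None,fx=2.5,fy=2.3,interpolation=cv2.INTER_CUBIC))
E
```

```text
[[0.4595, 0.2052, 0.094], [0.4273, -0.0407, 0.094], [0.6243, -0.0668, 0.094], [0.6575, 0.1783, 0.094]] [0.2, 0.248, 0.199, 0.247]
yaw corners -7.587724959412423 hinges -7.955414150471752
yaw x -7.646605871106536
lid centre [0.5421454  0.06899131 0.094     ] knob [0.47560736 0.07926394 0.13      ] hinges mid [0.63188581 0.05781318 0.095     ]
knob rel lid centre -0.06731944595573514 0.0009647439868414656
tips [[0.5702, -0.3344, 0.089], [0.4899, -0.3267, 0.089], [0.5628, -0.412, 0.089], [0.484, -0.4064, 0.089]] [ 0.52675019 -0.36986524  0.089     ] d 0.0806582820447307 0.07901002356218659 0.07796677064889651
board [[0.6043, -0.304, 0.018], [0.5931, -0.4498, 0.018], [0.4472, -0.4372, 0.018], [0.4583, -0.2919, 0.018]] [ 0.52572234 -0.37072167  0.018     ] 0.1461619164944831 0.1464534315222815
knob [203.21751636 202.3615266 ]
tipg [396.1279997 296.4761188]
tipb [366.29778981 323.63072648]
h1 [246.6081858  161.78168506]
wax [[0.593, -0.1721, 0.018], [0.5827, -0.2199, 0.018], [0.5488, -0.2117, 0.018], [0.5574, -0.167, 0.018]] [ 0.57046314 -0.19267191  0.018     ]
```

View pics/s1.png

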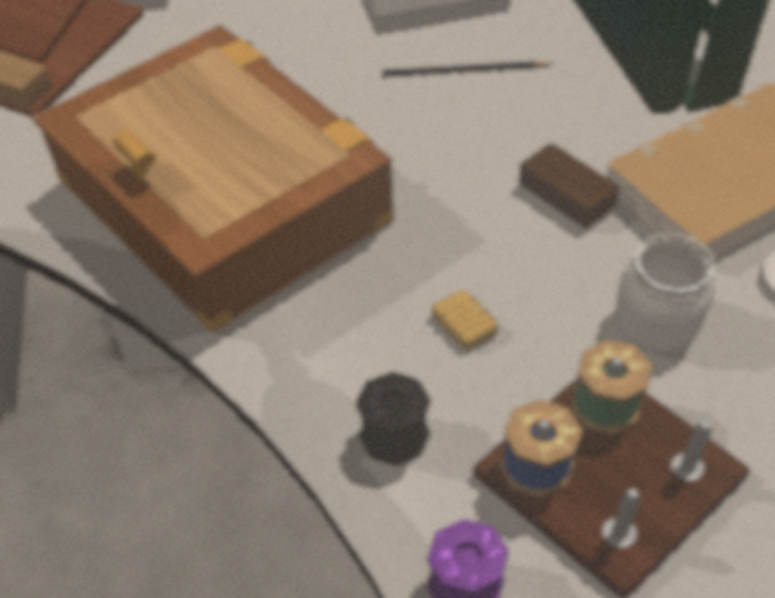

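Run:
```python
from h import *
goto([.475,.079,.19],np.radians(82.2))
```

```text
spin -17.4 shift [-303.  -358.2   41.2] q6 -0.15
```

>>> {"api": "apply_moves", "payload": {
  "commands": "0 0 0 -8.7 100; 0 0 0 -8.7 100; -38 -45 0 0 100; -38 -45 0 0 100; -38 -45 0 0 100; -38 -45 0 0 100; -38 -45 0 0 100; -38 -45 0 0 100; -38 -45 20 0 100; -37 -43 21 0 80"
}}

```text
t: 1.55
position: [0.4762, 0.0774, 0.1902]
tool_rot: [[-0.991, 0.136, 0.002], [0.136, 0.991, 0.0], [-0.002, 0.0, -1.0]]
wrist_force: [0.2, 0.2, -0.2]
opening: 0.818
```

Run:
```python
from h import *
st();goto([.475,.079,.102],np.radians(82.2))
f=grab('wrist','w1.png');print(proj(f,[.475,.079,.124]))
```

```text
t 1.55 p [0.4762 0.0774 0.1902] F [ 0.2  0.2 -0.2] o 0.818 q [ 0.    0.3   1.7   0.    1.13 -1.43]
spin -0.0 shift [ 1.6  1.4 88.2] q6 -1.43
[325.86784196 251.15326305]
```

View pics/w1.png

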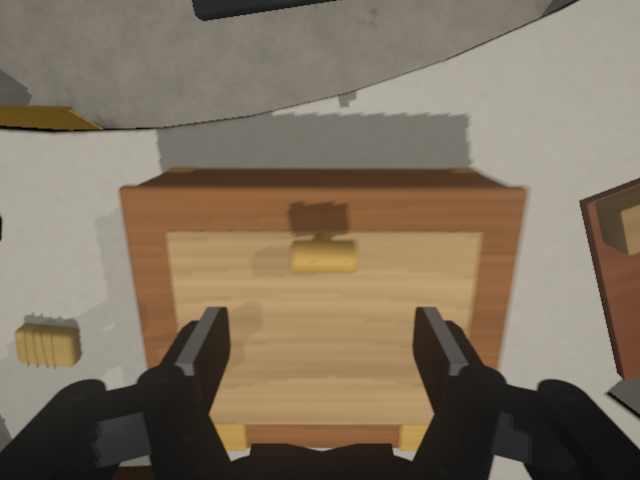

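Wrist view: the knob bar is centred at (324,256), within 3 mm of the prediction. The jaws are aligned with it.

>>> {"api": "apply_moves", "payload": {
  "commands": "-1 1 30 0 75; 0 0 30 0 75; 0 0 20 0 75; 0 0 8 0 75; 0 0 0 0 20; 0 0 0 0 20; 0 0 0 0 20; 0 0 0 0 20; 0 0 0 0 20"
}}

```text
t: 2.72
position: [0.4767, 0.0802, 0.1031]
tool_rot: [[-0.991, 0.136, 0.002], [0.136, 0.991, 0.0], [-0.002, 0.0, -1.0]]
wrist_force: [-0.5, 0.5, 5.8]
opening: 0.411
```

Run:
```python
import numpy as np
th=np.r_[np.arange(0,107,5.3)];a=np.radians(167.08-th);x=-174.4*np.cos(a);z=-174.4*np.sin(a)
x=np.round(x,0);z=np.round(z,0)
print('; '.join('%d 0 %d 0 20'%(p,q) for p,q in zip(np.diff(x),np.diff(z))),len(th),th[-1],x[-1]-x[0],z[-1]-z[0])
```

```text
-4 0 -16 0 20; -6 0 -15 0 20; -7 0 -14 0 20; -9 0 -14 0 20; -9 0 -13 0 20; -11 0 -12 0 20; -12 0 -11 0 20; -13 0 -9 0 20; -13 0 -9 0 20; -15 0 -7 0 20; -15 0 -6 0 20; -15 0 -5 0 20; -16 0 -3 0 20; -16 0 -1 0 20; -16 0 0 0 20; -16 0 1 0 20; -16 0 3 0 20; -16 0 4 0 20; -15 0 6 0 20; -14 0 7 0 20 21 106.0 -254.0 -114.0
```

>>> {"api": "apply_moves", "payload": {
  "commands": "-4 0 -16 0 20; -6 0 -15 0 20; -7 0 -14 0 20; -9 0 -14 0 20; -9 0 -13 0 20; -11 0 -12 0 20; -12 0 -11 0 20; -13 0 -9 0 20; 0 0 0 0 20"
}}

```text
t: 3.85
position: [0.5456, 0.0706, 0.2062]
tool_rot: [[-0.991, 0.136, -0.003], [0.136, 0.991, 0.0], [0.003, -0.0, -1.0]]
wrist_force: [-4.9, 1.3, 2.9]
opening: 0.41
```

>>> {"api": "apply_moves", "payload": {
  "commands": "-13 0 -9 0 20; -15 0 -7 0 20; -15 0 -6 0 20; -15 0 -5 0 20; -16 0 -3 0 20; -16 0 -1 0 20; -16 0 0 0 20; 0 0 0 0 20"
}}

```text
t: 4.85
position: [0.6515, 0.0558, 0.2369]
tool_rot: [[-0.991, 0.136, -0.001], [0.136, 0.991, -0.0], [0.001, -0.0, -1.0]]
wrist_force: [-4.2, -0.9, 1.9]
opening: 0.409
```

>>> {"api": "apply_moves", "payload": {
  "commands": "-16 0 1 0 20; -16 0 3 0 20; -16 0 4 0 20; -15 0 6 0 20; -12 0 6 0 20; 0 0 0 0 20; 0 0 0 0 20"
}}

```text
t: 5.72
position: [0.7253, 0.0455, 0.2172]
tool_rot: [[-0.991, 0.136, -0.001], [0.136, 0.991, -0.001], [0.001, -0.001, -1.0]]
wrist_force: [-1.4, -3.2, 1.7]
opening: 0.408
```

>>> {"api": "apply_moves", "payload": {
  "commands": "0 0 0 0 80; 0 0 0 0 80; 0 0 0 0 80; 0 0 0 0 80; 0 0 -25 0 80; 0 0 -30 0 80; 0 0 -40 0 80; 0 0 0 0 80"
}}

```text
t: 6.72
position: [0.727, 0.046, 0.3168]
tool_rot: [[-0.991, 0.136, 0.008], [0.136, 0.991, -0.0], [-0.008, 0.001, -1.0]]
wrist_force: [-0.4, -0.4, 0.3]
opening: 0.799
```

Run:
```python
from h import *
st();f=grab('scene','s2.png');grab('top','t2.png')
a=cv2.imread('pics/s2.png')[60:340,120:440];b=cv2.imread('pics/t2.png')[100:340,130:440]
cv2.imwrite('pics/m2.png',np.vstack([cv2.resize(a,(420,300)),cv2.resize(b,(420,300))]))
goto([.57,-.33,.33],np.radians(95))
```

```text
t 6.72 p [0.727  0.046  0.3168] F [-0.4 -0.4  0.3] o 0.799 q [-0.04  0.74  0.62  0.    1.77 -1.48]
spin -12.8 shift [ 188.1 -360.9  -17.9] q6 -1.48
```

View pics/m2.png

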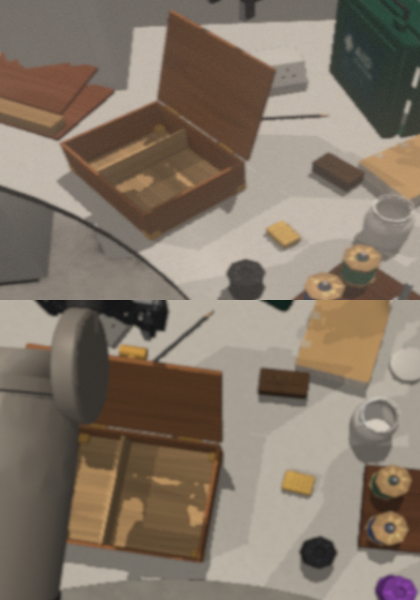

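Lid rests open, with the wax unmoved. On to the green bobbin.

Run:
```python
from h import *
goto([.57,-.333,.19],np.radians(85.2))
```

```text
spin -3.0 shift [ 123.7 -390.7  122.1] q6 -1.48
```

>>> {"api": "apply_moves", "payload": {
  "commands": "0 0 0 -3 95; 10 -55 0 0 95; 17 -56 0 0 95; 17 -56 0 0 95; 20 -56 0 0 95; 20 -56 20 0 95; 20 -56 50 0 95; 20 -56 52 0 95; 0 0 0 0 95"
}}

```text
t: 7.95
position: [0.5757, -0.313, 0.205]
tool_rot: [[-0.996, 0.088, -0.009], [0.088, 0.996, 0.006], [0.01, 0.005, -1.0]]
wrist_force: [-0.6, 0.3, -0.0]
opening: 0.948
```

Run:
```python
from h import *
s=st();goto([.57,-.333,.039],np.radians(85.2))
f=grab('wrist','w3.png');print('green',proj(f,[.57,-.333,.089]),'blue',proj(f,[.49,-.3265,.089]))
```

```text
t 7.95 p [ 0.5757 -0.313   0.205 ] F [-0.6  0.3 -0. ] o 0.948 q [-0.61  0.61  1.15 -0.    1.39 -2.1 ]
spin -0.3 shift [  2.4 -21.3 165.9] q6 -2.1
green [291.85912142 223.61229087] blue [287.84984155  97.10681319]
```

View pics/w3.png

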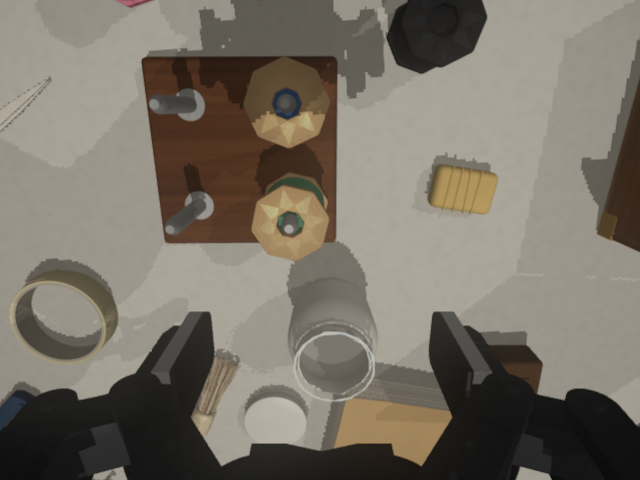

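Green tip at (289,227), blue tip at (286,101). That agrees with my estimate within about 2 mm.

>>> {"api": "apply_moves", "payload": {
  "commands": "3 -21 0 0 95; 0 0 30 0 95; 0 0 30 0 95; 0 0 0 0 95; 0 0 0 0 95"
}}

```text
t: 8.62
position: [0.576, -0.3323, 0.1529]
tool_rot: [[-0.997, 0.083, 0.002], [0.083, 0.997, -0.002], [-0.003, -0.002, -1.0]]
wrist_force: [0.8, -0.8, 0.2]
opening: 0.949
```

Run:
```python
from h import *
s=st();goto([.571,-.334,.039],np.radians(85.2))
```

```text
t 8.62 p [ 0.576  -0.3323  0.1529] F [ 0.8 -0.8  0.2] o 0.949 q [-0.64  0.66  1.21  0.    1.27 -2.13]
spin 0.0 shift [  5.1  -1.9 113.9] q6 -2.13
```

>>> {"api": "apply_moves", "payload": {
  "commands": "5 -2 30 0 95; 0 0 35 0 95; 0 0 30 0 95; 0 0 19 0 95; 0 0 0 0 95; 0 0 0 0 30; 0 0 0 0 30; 0 0 0 0 30; 0 0 0 0 30; 0 0 0 0 30"
}}

```text
t: 9.88
position: [0.571, -0.3344, 0.0393]
tool_rot: [[-0.996, 0.084, 0.003], [0.084, 0.996, -0.002], [-0.004, -0.002, -1.0]]
wrist_force: [0.0, 0.2, 6.8]
opening: 0.629
```

>>> {"api": "apply_moves", "payload": {
  "commands": "0 0 -10 0 30; 0 0 -15 0 30; 0 0 -20 0 30; 0 0 -20 0 30; 0 0 -20 0 30; 0 0 -25 0 30; 0 0 -25 0 30; 0 0 -20 0 30; 0 0 0 0 30"
}}

```text
t: 11.0
position: [0.5705, -0.334, 0.1947]
tool_rot: [[-0.996, 0.084, 0.004], [0.084, 0.997, -0.003], [-0.004, -0.002, -1.0]]
wrist_force: [-0.4, -0.2, -1.8]
opening: 0.63
```

Run:
```python
from h import *
s=st();yaw=np.radians(-7.8);X=np.array([np.cos(yaw),np.sin(yaw),0]);Y=np.array([-X[1],X[0],0])
c=np.array([.645,.0555,0])-.1*X;print('chest',c)
for n,x,y in(('A',.045,-.043),('B',-.045,-.043),('W',0,.072)):
    p=c+x*X+y*Y;print(n,np.round(p,4));goto(p+[0,0,s['position'][2]],yaw+np.pi/2,s)
```

```text
t 11.0 p [ 0.5705 -0.334   0.1947] F [-0.4 -0.2 -1.8] o 0.63 q [-0.65  0.62  1.17  0.    1.35 -2.13]
chest [0.54592522 0.06907156 0.        ]
A [0.5847 0.0204 0.    ]
spin 3.0 shift [ 34.1 353.   -0.9] q6 -2.13
B [0.4955 0.0326 0.    ]
spin 3.0 shift [124.1 353.   -1.3] q6 -2.13
W [0.5557 0.1404 0.    ]
spin 3.0 shift [ 79.1 468.   -1.3] q6 -2.13
```

>>> {"api": "apply_moves", "payload": {
  "commands": "0 0 0 3 30; 5 50 0 0 30; 5 50 0 0 30; 5 50 0 0 30; 5 50 0 0 30; 5 50 0 0 30; 5 50 0 0 30; 4 53 0 0 30; 0 0 0 0 30; 0 0 0 0 30"
}}

```text
t: 12.25
position: [0.5837, 0.0206, 0.1915]
tool_rot: [[-0.991, 0.135, -0.001], [0.135, 0.991, -0.0], [0.001, -0.0, -1.0]]
wrist_force: [-0.5, 0.3, -1.8]
opening: 0.631
```

Run:
```python
from h import *
s=st();goto([.5847,.0204,.046],np.radians(82.2))
```

```text
t 12.25 p [0.5837 0.0206 0.1915] F [-0.5  0.3 -1.8] o 0.631 q [-0.1   0.48  1.42 -0.    1.24 -1.53]
spin 0.0 shift [ -1.2   0.  145.5] q6 -1.53
```

>>> {"api": "apply_moves", "payload": {
  "commands": "0 0 40 0 30; 0 0 40 0 30; 0 0 35 0 30; 0 0 20 0 30; 0 0 15 0 30; 0 0 7 0 30; 0 0 3 0 30; 0 0 0 0 30; 0 0 0 0 30"
}}

```text
t: 13.38
position: [0.5845, 0.0209, 0.0327]
tool_rot: [[-0.991, 0.136, 0.001], [0.136, 0.991, -0.0], [-0.001, 0.0, -1.0]]
wrist_force: [0.4, -0.2, -0.3]
opening: 0.631
```

>>> {"api": "apply_moves", "payload": {
  "commands": "0 0 2 0 30; 0 0 2 0 30; 0 0 0 0 30"
}}

```text
t: 13.75
position: [0.5839, 0.0209, 0.0278]
tool_rot: [[-0.991, 0.136, -0.0], [0.136, 0.991, 0.0], [0.0, 0.0, -1.0]]
wrist_force: [-0.4, 0.4, -0.6]
opening: 0.629
```

>>> {"api": "apply_moves", "payload": {
  "commands": "0 0 0 0 90; 0 0 0 0 90; 0 0 0 0 90; 0 0 0 0 90; 0 0 -20 0 90; 0 0 -45 0 95; 0 0 -50 0 95; 0 0 -50 0 95; 0 0 0 -3 95; 0 0 0 0 95"
}}

```text
t: 15.0
position: [0.584, 0.0209, 0.1934]
tool_rot: [[-0.996, 0.084, 0.001], [0.084, 0.996, 0.0], [-0.001, 0.0, -1.0]]
wrist_force: [0.1, 0.3, -0.5]
opening: 0.952
```

Run:
```python
from h import *
s=st();goto([.491,-.3275,.19],np.radians(85.2))
```

```text
t 15.0 p [0.584  0.0209 0.1934] F [ 0.1  0.3 -0.5] o 0.952 q [-0.1   0.48  1.41  0.    1.25 -1.58]
spin -0.0 shift [  63.5 -354.9    3.3] q6 -1.58
```

>>> {"api": "apply_moves", "payload": {
  "commands": "9 -50 0 0 95; 9 -50 0 0 95; 9 -50 0 0 95; 9 -51 0 0 95; 9 -51 0 0 95; 9 -51 0 0 95; 9 -52 20 0 95; 0 0 20 0 95; 0 0 0 0 95; 0 0 0 0 95"
}}

```text
t: 16.25
position: [0.4918, -0.3272, 0.1532]
tool_rot: [[-0.997, 0.083, -0.0], [0.083, 0.997, 0.0], [0.0, 0.0, -1.0]]
wrist_force: [-0.1, -0.3, 0.3]
opening: 0.948
```

Run:
```python
from h import *
s=st();goto([.491,-.3275,.039],np.radians(85.2))
f=grab('wrist','w4.png');print(proj(f,[.491,-.3275,.089]))
h=cv2.cvtColor(f['pixels'],cv2.COLOR_RGB2HSV)
g=grab('top','t4.png');a=g['pixels'][180:320,150:380,::-1]
cv2.imwrite('pics/m4.png',np.vstack([f['pixels'][:300,100:540,::-1],cv2.resize(a,(440,268))]))
```

```text
t 16.25 p [ 0.4918 -0.3272  0.1532] F [-0.1 -0.3  0.3] o 0.948 q [-0.72  0.53  1.45  0.    1.16 -2.2 ]
spin 0.0 shift [  0.8  -0.4 114.2] q6 -2.2
[322.77711537 253.75047814]
```

View pics/m4.png

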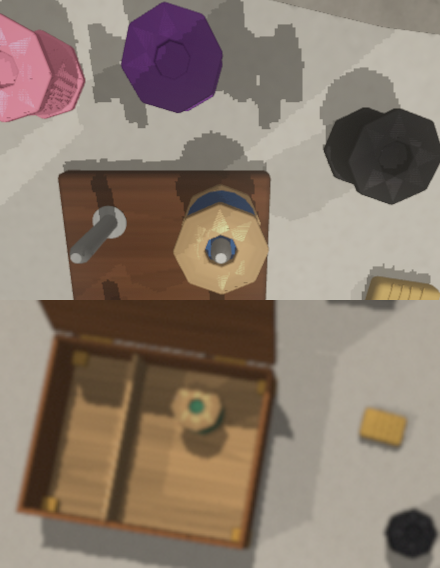

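Green stands upright in the wide bay. The blue tip at (321,257) is under the tool. The blue octagon shows a corner towards the jaws, so I turn 22°.

>>> {"api": "apply_moves", "payload": {
  "commands": "1 0 0 7 95; 0 0 0 7.5 95; 0 0 0 8 95; 0 0 35 0 95; 0 0 40 0 95; 0 0 25 0 95; 0 0 14 0 95; 0 0 0 0 95"
}}

```text
t: 17.35
position: [0.4907, -0.3272, 0.0389]
tool_rot: [[-0.889, 0.458, -0.0], [0.458, 0.889, 0.0], [0.001, 0.0, -1.0]]
wrist_force: [0.1, 0.4, 0.3]
opening: 0.947
```

>>> {"api": "apply_moves", "payload": {
  "commands": "0 0 0 0 30; 0 0 0 0 30; 0 0 0 0 30; 0 0 0 0 30; 0 0 0 0 30; 0 0 0 0 30"
}}

```text
t: 18.1
position: [0.4914, -0.3283, 0.0406]
tool_rot: [[-0.889, 0.459, 0.002], [0.459, 0.889, -0.002], [-0.003, -0.001, -1.0]]
wrist_force: [-0.6, 0.6, 5.6]
opening: 0.603
```

>>> {"api": "apply_moves", "payload": {
  "commands": "0 0 -10 0 30; 0 0 -15 0 30; 0 0 -20 0 30; 0 0 -20 0 30; 0 0 -20 0 30; 0 0 -25 0 30; 0 0 -25 0 30; 0 0 -20 0 30; 0 0 0 0 30"
}}

```text
t: 19.23
position: [0.4912, -0.3281, 0.1963]
tool_rot: [[-0.889, 0.459, 0.003], [0.459, 0.889, -0.003], [-0.004, -0.001, -1.0]]
wrist_force: [0.1, 0.2, -1.1]
opening: 0.602
```

Run:
```python
from h import *
s=st();goto([.4955,.0326,.191],np.radians(82.2))
```

```text
t 19.23 p [ 0.4912 -0.3281  0.1963] F [ 0.1  0.2 -1.1] o 0.602 q [-0.72  0.49  1.39  0.    1.26 -1.81]
spin -19.5 shift [ 44.7 357.9   4.4] q6 -1.81
```

>>> {"api": "apply_moves", "payload": {
  "commands": "0 0 0 -9.5 30; 0 0 0 -10 30; 6 51 0 0 30; 6 51 0 0 30; 6 51 0 0 30; 6 51 0 0 30; 7 51 0 0 30; 7 51 0 0 30; 7 52 0 0 30; 0 0 0 0 30"
}}

```text
t: 20.48
position: [0.4936, 0.0364, 0.1934]
tool_rot: [[-0.991, 0.131, -0.002], [0.131, 0.991, 0.001], [0.002, 0.001, -1.0]]
wrist_force: [0.6, -0.8, -1.0]
opening: 0.601
```

Run:
```python
from h import *
s=st();goto([.4955,.0326,.0295],np.radians(82.2))
```

```text
t 20.48 p [0.4936 0.0364 0.1934] F [ 0.6 -0.8 -1. ] o 0.601 q [-0.08  0.32  1.66  0.    1.16 -1.52]
spin 0.3 shift [ -2.7  -3.6 163.8] q6 -1.52
```

>>> {"api": "apply_moves", "payload": {
  "commands": "-2 -3 40 0 30; 0 0 40 0 30; 0 0 35 0 30; 0 0 20 0 30; 0 0 15 0 30; 0 0 7 0 30; 0 0 5 0 30; 0 0 0 0 30; 0 0 0 0 30"
}}

```text
t: 21.6
position: [0.4965, 0.03, 0.0325]
tool_rot: [[-0.991, 0.136, 0.001], [0.136, 0.991, -0.0], [-0.001, 0.0, -1.0]]
wrist_force: [-0.1, 0.4, -0.2]
opening: 0.602
```

>>> {"api": "apply_moves", "payload": {
  "commands": "0 0 2 0 30; 0 0 1 0 30; 0 0 0 0 30; 0 0 0 0 90; 0 0 0 0 90; 0 0 0 0 90; 0 0 0 0 90; 0 0 -20 0 90; 0 0 -40 0 95; 0 0 -50 0 95"
}}

```text
t: 22.85
position: [0.4954, 0.0301, 0.1395]
tool_rot: [[-0.991, 0.136, -0.002], [0.136, 0.991, 0.0], [0.002, -0.0, -1.0]]
wrist_force: [1.2, -0.3, 0.1]
opening: 0.95
```

Run:
```python
from h import *
s=st()
f=grab('top','t5.png');h=cv2.cvtColor(f['pixels'],cv2.COLOR_RGB2HSV)[220:275,325:385]
m=cv2.inRange(h,(18,150,110),(32,255,255));c,_=cv2.findContours(m,0,2);c=max(c,key=cv2.contourArea)
r=cv2.minAreaRect(c);print(r,cv2.contourArea(c));b=cv2.boxPoints(r)+[325,220]
W=np.array([onz(f,*q,.018) for q in b]);print(np.round(W,4).tolist(),W.mean(0))
e=[W[1]-W[0],W[2]-W[1]];print([np.linalg.norm(x) for x in e])
sh=min(e,key=np.linalg.norm);a=np.arctan2(sh[1],sh[0]);print('jaw angle',np.degrees(a)%180)
goto([*W.mean(0)[:2],.14],a)
```

```text
t 22.85 p [0.4954 0.0301 0.1395] F [ 1.2 -0.3  0.1] o 0.95 q [-0.09  0.39  1.73  0.    1.02 -1.53]
((25.11467933654785, 24.284406661987305), (17.240873336791992, 8.71622085571289), 16.699243545532227) 67.5
[[0.571, -0.171, 0.018], [0.59, -0.1763, 0.018], [0.5795, -0.2134, 0.018], [0.5606, -0.208, 0.018]] [ 0.57527445 -0.19218134  0.018     ]
[np.float64(0.019722346326615674), np.float64(0.03853609309405148)]
jaw angle 164.17932082256365
spin -82.0 shift [ 192.8 -133.8    7.2] q6 -1.53
```

>>> {"api": "apply_moves", "payload": {
  "commands": "0 0 -20 10.5 80; 0 0 -10 10.5 80; 0 0 0 10.5 80; 0 0 0 10.5 80; 0 0 0 10.5 80; 0 0 0 10.5 80; 0 0 0 10.5 80; 0 0 0 10.5 80; 0 0 0 10.3 80; 0 0 0 0 80"
}}

```text
t: 24.15
position: [0.4961, 0.03, 0.1689]
tool_rot: [[0.208, 0.978, 0.0], [0.978, -0.208, 0.0], [0.0, -0.0, -1.0]]
wrist_force: [0.7, -0.7, -0.7]
opening: 0.798
```

Run:
```python
from h import *
s=st();goto([.5705,-.1925,.14],np.radians(168))
```

```text
t 24.15 p [0.4961 0.03   0.1689] F [ 0.7 -0.7 -0.7] o 0.798 q [-0.09  0.35  1.69  0.    1.09  0.12]
spin -0.0 shift [-202.2  119.1   28.9] q6 0.12
```

>>> {"api": "apply_moves", "payload": {
  "commands": "-50 29 0 0 80; -51 30 0 0 80; -51 30 10 0 80; -50 30 20 0 80; 0 0 0 0 80; 0 0 0 0 80"
}}

```text
t: 24.9
position: [0.5698, -0.1921, 0.1386]
tool_rot: [[0.208, 0.978, -0.001], [0.978, -0.208, 0.001], [0.001, -0.001, -1.0]]
wrist_force: [-1.0, -0.3, 0.6]
opening: 0.802
```

Run:
```python
from h import *
s=st()
f=grab('wrist','w5.png');h=cv2.cvtColor(f['pixels'],cv2.COLOR_RGB2HSV)
print(proj(f,[.5705,-.1925,.018]))
m=cv2.inRange(h,(18,110,60),(34,255,255));m[330:]=0;c,_=cv2.findContours(m,0,2);c=max(c,key=cv2.contourArea)
r=cv2.minAreaRect(c);print(r,cv2.contourArea(c));b=cv2.boxPoints(r)
W=np.array([onz(f,*q,.018) for q in b]);print(np.round(W,4).tolist(),W.mean(0))
e=[W[1]-W[0],W[2]-W[1]];print([np.linalg.norm(x) for x in e])
sh=min(e,key=np.linalg.norm);a=np.arctan2(sh[1],sh[0]);print('jaw angle',np.degrees(a)%180)
goto([*W.mean(0)[:2],.002],a)
```

```text
t 24.9 p [ 0.5698 -0.1921  0.1386] F [-1.  -0.3  0.6] o 0.802 q [-0.45  0.56  1.43  0.    1.15 -0.24]
[319.9271405  226.49061859]
((325.5, 222.5), (73.0, 53.0), 90.0) 3520.0
[[0.5628, -0.1622, 0.018], [0.5972, -0.1695, 0.018], [0.5876, -0.2206, 0.018], [0.5511, -0.2128, 0.018]] [ 0.5746593  -0.19126784  0.018     ]
[np.float64(0.03515518389646663), np.float64(0.052029355694680146)]
jaw angle 167.9902850188303
spin 0.1 shift [  1.2   4.5 137.2] q6 -0.24
```

View pics/w5.png

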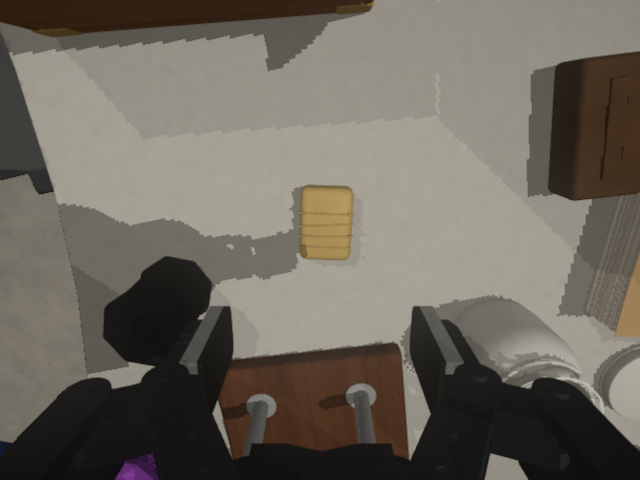

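Wax at (326,222), axis aligned, black look-alike clear of the fingers.

>>> {"api": "apply_moves", "payload": {
  "commands": "1 4 30 0 70; 0 0 45 0 70; 0 0 35 0 70; 0 0 15 0 70; 0 0 7 0 70; 0 0 3 0 70; 0 0 0 0 70"
}}

```text
t: 25.82
position: [0.5749, -0.1925, 0.005]
tool_rot: [[0.209, 0.978, 0.002], [0.978, -0.209, -0.001], [-0.0, 0.002, -1.0]]
wrist_force: [0.3, 1.3, 0.1]
opening: 0.701
```

>>> {"api": "apply_moves", "payload": {
  "commands": "0 0 0 0 10; 0 0 0 0 10; 0 0 0 0 10; 0 0 0 0 10; 0 0 0 0 10; 0 0 -5 0 10; 0 0 -10 0 10; 0 0 -20 0 10; 0 0 0 0 10"
}}

```text
t: 26.95
position: [0.5754, -0.1928, 0.0408]
tool_rot: [[0.21, 0.978, 0.003], [0.978, -0.21, -0.001], [-0.001, 0.004, -1.0]]
wrist_force: [0.1, -0.3, -0.5]
opening: 0.402
```

>>> {"api": "apply_moves", "payload": {
  "commands": "0 0 -30 0 10; 0 0 -40 0 10; 0 0 -40 0 10; 0 0 0 -4.2 10; 0 0 0 0 10"
}}

```text
t: 27.58
position: [0.574, -0.1922, 0.1487]
tool_rot: [[0.138, 0.99, -0.0], [0.99, -0.138, 0.0], [0.0, -0.0, -1.0]]
wrist_force: [-0.3, -0.3, -1.3]
opening: 0.405
```

Run:
```python
from h import *
s=st();goto([.5557,.1404,.15],np.radians(172.2))
f=grab('wrist','w6.png')
```

```text
t 27.57 p [ 0.574  -0.1922  0.1487] F [-0.3 -0.3 -1.3] o 0.405 q [-0.45  0.56  1.41  0.    1.17 -0.31]
spin -0.1 shift [327.  -63.2  -1.2] q6 -0.31
```

View pics/w6.png

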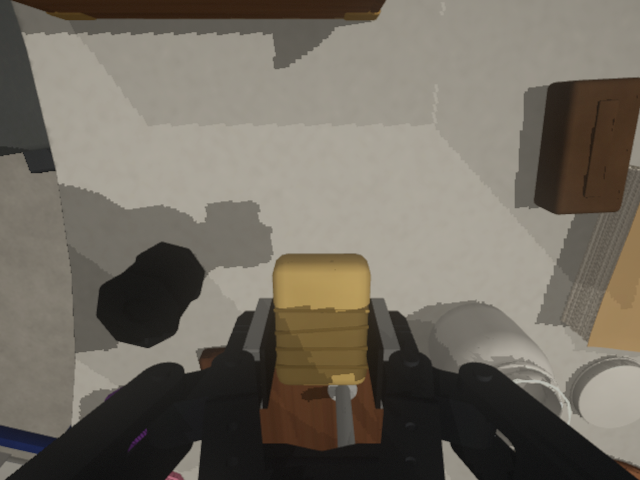

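Wax is held squarely between the pads.

>>> {"api": "apply_moves", "payload": {
  "commands": "46 -9 0 0 10; 47 -9 0 0 10; 47 -9 0 0 10; 47 -9 0 0 10; 47 -9 0 0 10; 47 -9 0 0 10; 46 -9 0 0 10; 0 0 0 0 10; 0 0 0 0 10"
}}

```text
t: 28.75
position: [0.5564, 0.14, 0.1482]
tool_rot: [[0.138, 0.99, -0.002], [0.99, -0.138, -0.0], [-0.001, -0.001, -1.0]]
wrist_force: [0.1, -0.2, -1.2]
opening: 0.398
```

Run:
```python
from h import *
s=st();goto([.5557,.1404,.018],np.radians(172.2))
f=grab('wrist','w7.png')
```

```text
t 28.75 p [0.5564 0.14   0.1482] F [ 0.1 -0.2 -1.2] o 0.398 q [ 0.11  0.51  1.5  -0.    1.13  0.25]
spin -0.1 shift [  0.4  -0.6 130.2] q6 0.25
```

View pics/w7.png

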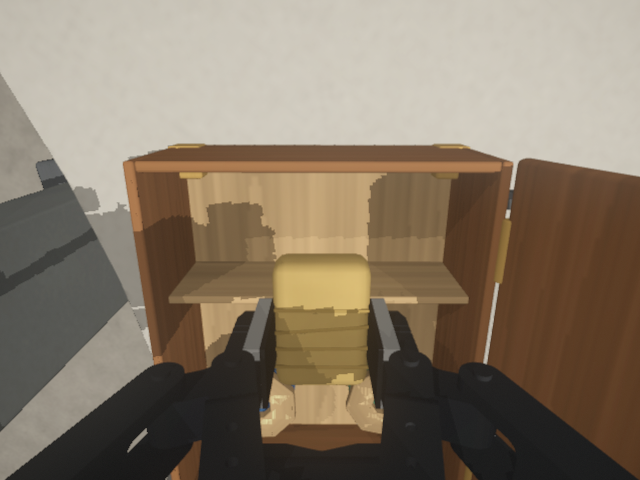

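Run:
```python
from h import *
s=ctrl.get_state();f=grab('wrist')
yaw=np.radians(-7.8);X=np.array([np.cos(yaw),np.sin(yaw),0]);Y=np.array([-X[1],X[0],0]);c=np.array([.5459,.0691,0])
for n,y,z in(('div near',.032,.065),('div far',.037,.065),('wall top in',.1175,.085),('wall top out',.1235,.085),('bay floor',.1175,.006),('-y wall',-.1175,.085)):print(n,proj(f,c+y*Y+[0,0,z]))
for x in(-.094,.094):print(proj(f,c+x*X+.1175*Y+[0,0,.085]))
```

```text
div near [317.20399661 302.75882842]
div far [317.15154039 295.58372204]
wall top in [315.70291804 172.02684892]
wall top out [315.6116442  160.23872752]
bay floor [317.29197133 153.31581002]
-y wall [318.30264514 507.78458171]
[132.79843695 172.61886102]
[499.00329812 171.43355541]
```

Wall and divider edges project onto the seen ones within about 2 mm. Lowering.

>>> {"api": "apply_moves", "payload": {
  "commands": "0 0 40 0 10; 0 0 40 0 10; 0 0 30 0 10; 0 0 14 0 10; 0 0 7 0 10; 0 0 0 0 10; 0 0 0 0 10"
}}

```text
t: 29.72
position: [0.5576, 0.1403, 0.0191]
tool_rot: [[0.137, 0.991, 0.002], [0.991, -0.137, 0.0], [0.001, 0.002, -1.0]]
wrist_force: [-0.1, -0.3, -0.4]
opening: 0.398
```

>>> {"api": "apply_moves", "payload": {
  "commands": "0 0 0 0 60; 0 0 0 0 60; 0 0 0 0 60; 0 0 0 0 60; 0 0 -20 0 60; 0 0 -40 0 60; 0 0 -50 0 60; 0 0 -60 0 60; 0 0 -60 0 60"
}}

```text
t: 30.85
position: [0.5564, 0.1402, 0.2499]
tool_rot: [[0.137, 0.991, -0.0], [0.991, -0.137, 0.0], [0.0, -0.0, -1.0]]
wrist_force: [1.0, 0.8, 0.4]
opening: 0.597
```

Run:
```python
from h import *
s=st();goto([.7255,.0455,.32],np.radians(82.2))
f=grab('wrist','w8.png');g=grab('scene','s8.png')
cv2.imwrite('pics/m8.png',np.vstack([cv2.resize(f['pixels'][:,:,::-1],(400,300)),cv2.resize(g['pixels'][60:340,120:440,::-1],(400,300))]))
```

```text
t 30.85 p [0.5564 0.1402 0.2499] F [1.  0.8 0.4] o 0.597 q [0.11 0.42 1.35 0.   1.37 0.25]
spin 89.9 shift [180.4  70.9 -70.2] q6 0.25
```

View pics/m8.png

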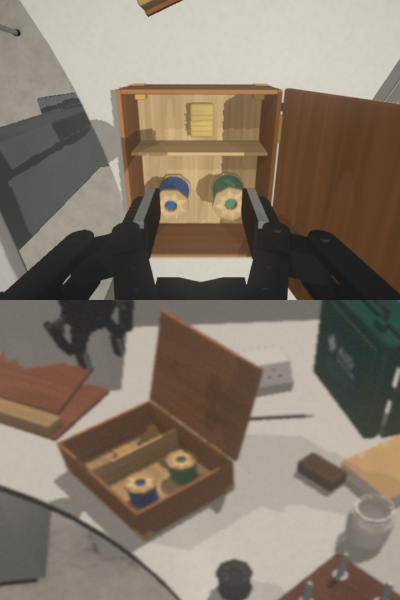

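Both bobbins stand in the wide bay and the wax lies in the narrow bay. Next I close the lid.

>>> {"api": "apply_moves", "payload": {
  "commands": "0 0 -40 -10 80; 0 0 -40 -10 80; 0 0 -20 -10 80; 0 0 0 -10 80; 0 0 0 -10 80; 0 0 0 -10 80; 0 0 0 -10 80; 0 0 0 -10 80; 0 0 0 -10 80; 0 0 0 0 80"
}}

```text
t: 32.2
position: [0.5567, 0.1402, 0.3475]
tool_rot: [[-0.99, 0.139, -0.001], [0.139, 0.99, -0.0], [0.001, -0.0, -1.0]]
wrist_force: [0.5, -0.5, 0.5]
opening: 0.797
```

Run:
```python
from h import *
s=st();goto([.728,.0443,.35],np.radians(82.2))
```

```text
t 32.2 p [0.5567 0.1402 0.3475] F [ 0.5 -0.5  0.5] o 0.797 q [ 0.11  0.38  1.15  0.    1.61 -1.32]
spin -0.2 shift [-182.8  -71.8   -2.7] q6 -1.32
```

>>> {"api": "apply_moves", "payload": {
  "commands": "-45 -18 0 0 80; -46 -18 0 0 80; -46 -18 0 0 80; -46 -18 0 0 80; 0 0 0 0 80; 0 0 0 0 80"
}}

```text
t: 32.95
position: [0.7279, 0.044, 0.3471]
tool_rot: [[-0.99, 0.14, -0.002], [0.14, 0.99, 0.0], [0.002, 0.0, -1.0]]
wrist_force: [0.6, 0.2, -0.0]
opening: 0.799
```

Run:
```python
from h import *
s=st();goto([.728,.0443,.216],np.radians(82.2))
f=grab('wrist','w9.png');print(proj(f,[.728,.0443,.238]))
```

```text
t 32.95 p [0.7279 0.044  0.3471] F [ 0.6  0.2 -0. ] o 0.799 q [-0.04  0.76  0.5   0.    1.88 -1.48]
spin -0.2 shift [ -0.3   0.3 131.1] q6 -1.48
[323.53816002 230.84671044]
```

View pics/w9.png

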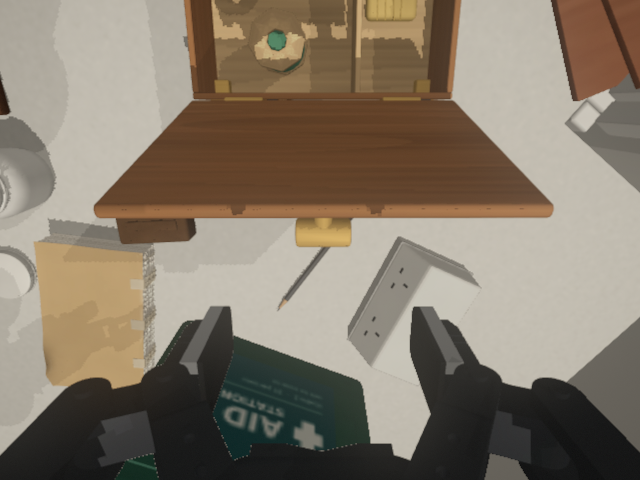

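Knob at (323,233), as predicted. Descend and pinch.

>>> {"api": "apply_moves", "payload": {
  "commands": "0 0 40 0 80; 0 0 40 0 80; 0 0 30 0 80; 0 0 15 0 80; 0 0 6 0 80; 0 0 0 0 80; 0 0 0 0 80"
}}

```text
t: 33.88
position: [0.7287, 0.0438, 0.2186]
tool_rot: [[-0.99, 0.137, 0.003], [0.137, 0.991, -0.0], [-0.002, 0.0, -1.0]]
wrist_force: [0.0, -0.5, 0.4]
opening: 0.798
```

>>> {"api": "apply_moves", "payload": {
  "commands": "0 0 0 0 20; 0 0 0 0 20; 0 0 0 0 20; 0 0 0 0 20; 0 0 0 0 20"
}}

```text
t: 34.5
position: [0.7286, 0.0449, 0.218]
tool_rot: [[-0.991, 0.137, 0.002], [0.137, 0.991, 0.002], [-0.002, 0.002, -1.0]]
wrist_force: [0.5, 4.9, 4.9]
opening: 0.41
```

Gripped. Now I reverse the arc.

>>> {"api": "apply_moves", "payload": {
  "commands": "14 0 -7 0 20; 15 0 -6 0 20; 16 0 -4 0 20; 16 0 -3 0 20; 16 0 -1 0 20; 16 0 0 0 20; 16 0 1 0 20; 16 0 3 0 20; 15 0 5 0 20; 0 0 0 0 20"
}}

```text
t: 35.75
position: [0.5898, 0.0643, 0.2307]
tool_rot: [[-0.991, 0.137, 0.004], [0.137, 0.991, 0.002], [-0.004, 0.002, -1.0]]
wrist_force: [0.8, 6.7, 7.9]
opening: 0.409
```

>>> {"api": "apply_moves", "payload": {
  "commands": "15 0 6 0 20; 15 0 7 0 20; 13 0 9 0 20; 13 0 9 0 20; 12 0 11 0 20; 11 0 12 0 20; 0 0 0 0 20"
}}

```text
t: 36.62
position: [0.5107, 0.0754, 0.175]
tool_rot: [[-0.991, 0.137, 0.0], [0.137, 0.991, 0.002], [-0.0, 0.002, -1.0]]
wrist_force: [-1.7, 9.1, 4.8]
opening: 0.411
```

>>> {"api": "apply_moves", "payload": {
  "commands": "9 0 13 0 20; 9 0 14 0 20; 7 0 14 0 20; 6 0 15 0 20; 3 0 14 0 20; 1 0 3 0 20; 0 0 0 0 20; 0 0 0 0 20"
}}

```text
t: 37.62
position: [0.4763, 0.0802, 0.1023]
tool_rot: [[-0.99, 0.138, 0.0], [0.138, 0.99, 0.002], [0.0, 0.002, -1.0]]
wrist_force: [-3.2, 10.4, 4.0]
opening: 0.411
```

Lid down at its initial position. Release, rise and check.

>>> {"api": "apply_moves", "payload": {
  "commands": "0 0 0 0 80; 0 0 0 0 80; 0 0 0 0 80; 0 0 0 0 80; 0 0 -20 0 80; 0 0 -40 0 80; 0 0 -60 0 80; 0 0 -60 0 80; 0 0 0 0 80; 0 0 0 0 80"
}}

```text
t: 38.88
position: [0.4761, 0.0786, 0.2813]
tool_rot: [[-0.99, 0.138, -0.001], [0.138, 0.99, -0.0], [0.001, -0.0, -1.0]]
wrist_force: [0.7, 0.5, -0.7]
opening: 0.797
```

Run:
```python
from h import *
s=st();f=grab('wrist','w10.png');g=grab('scene','s10.png')
print(proj(f,[.477,.0785,.124]))
cv2.imwrite('pics/m10.png',np.vstack([cv2.resize(f['pixels'][:,:,::-1],(400,300)),cv2.resize(g['pixels'][60:400,60:500,::-1],(400,300))]))
a=cv2.imread('pics/scene0.png').astype(int);d=abs(a-g['pixels'][:,:,::-1]).max(2)
print('diff lid',d[155:245,170:305].mean(),'weight',d[200:240,355:400].mean(),'jar',d[240:295,395:440].mean())
```

```text
t 38.88 p [0.4761 0.0786 0.2813] F [ 0.7  0.5 -0.7] o 0.797 q [ 0.    0.23  1.54 -0.    1.37 -1.43]
[322.96284298 212.91112154]
diff lid 4.649547325102881 weight 3.6505555555555556 jar 6.882020202020202
```

View pics/m10.png

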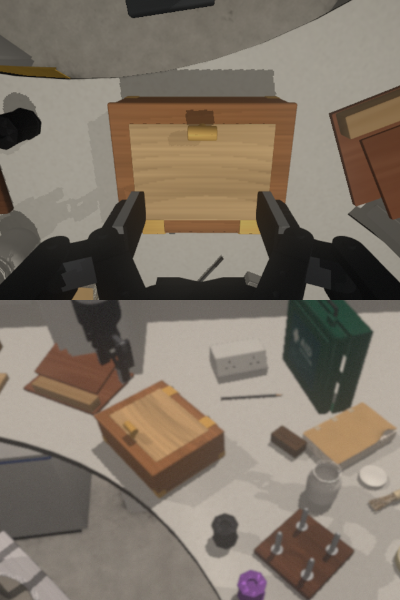

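The lid is shut, all spindles are empty, and the weight and jar are unmoved.

```bash
python3 -c "
from bench import ctrl;print(ctrl.hand_in())"
```

```text
the job is handed in; nothing more can be done
None
```

The chest is packed and shut, and I handed the job in at about 39 s of the 210 s allowed. The lid went over onto its stop and was let go. The two bobbins present, green and blue, went upright into the wide bay and the wax into the narrow bay. I then guided the lid shut by its knob and released it.

- **Contents:** the last look before closing showed both bobbins standing in the wide bay and the wax lying in the narrow bay.
- **Lid:** the tool ended within about 1 mm of the knob's starting position when the lid was down. After release, the view of the lid matched the starting picture.
- **Rest of the scene:** all four spindles are empty. The weight and jar look unmoved in the scene view, and the gripper was clear of everything at hand-in.
- **Forces:** the highest wrist reading I saw between moves was about 11 N.
- **Disagreements:** the camera estimates differed from each other by 2–4 mm. The gripper read about 34 mm on the 38 mm wax, but it held the wax firmly. I released the wax about 8 mm above the bay floor.

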